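# Index the decorating turntable on by one hole

## Robot

A 6-joint arm with a two-finger parallel gripper is mounted at the origin on the work surface. World frame = base frame: x ahead of the robot, y to its left, z up, the work surface at z = 0. Lengths are in mm, angles in degrees, forces in N, time in s.
With the tool pointing down it reaches from about 350 to 850 mm from the base axis. Payload 8.1 kg.
Tool frame: the origin (TCP) lies at the very end of the fingers, on their centre line; the grasp point (between the pads) lies 19 mm behind it (pinch_z is the z of the grasp point in the tool frame, in mm); z points along the fingers, y is the direction in which the jaws open and shut (so a half turn about z gives the same grasp; the last joint's range is limited). The gripper opens to 85 mm and grips with 20 to 120 N. Pads are 22 mm wide; open, the fingers measure 114 mm over their backs; the gripper's body (76 mm by 85 mm) begins 54 mm behind the grasp point. The pads swing forward as they close: fully open they stand 13 mm farther back than shut.
Start: joints at [-71.815, 7.471, 85.268, -0, 87.261, -4.893], TCP at [235.217, -551.977, 231.292] pointing down, gripper open.
Joint ranges: [-169.43, 169.43], [-51.17, 129.36], [1.28, 143.12], [-76.62, 256.62], [0, 156.53], [-152.29, 152.29]. Speed limits (degrees/s): [136.94, 136.94, 159.86, 180, 180, 180].

## Interface

Orientations are given as [roll, pitch, yaw] about the fixed x, y, z axes, in that order (R = Rz(yaw) Ry(pitch) Rx(roll)).
In Python, from bench import * gives the robot as it stands.
- The arm moves only by the shell command python3 -m creep 'ROWS' [FORCE]. ROWS is a JSON object of lists of equal length, an entry for each row: "translation": the shift along the tool's x, y, z in mm, a list of three; "rotation": the turn, a rotation vector about the tool's x, y, z in rad, a list of three; "claw": the finger opening in mm, from 0 to 85.4. In form: {"translation": [[dx, dy, dz], ...], "rotation": [[ax, ay, az], ...], "claw": [claw, ...]}. A call has 1 to 10 rows; each row shifts and turns the commanded pose from where the row before left it, along the tool's axes as they then stand; what a row does not reach is not made up. A row lasts 1/10 s, in which the tool goes at most 50 mm and 8.59 degrees, less where a joint would pass 70% of its speed; a pose out of reach is approached as far as the arm can. A call is refused whole if a number of a shift passes 50 or a number of a turn 0.15, either way. A call with a gripper value outside its range is refused whole. The fingers move at their own pace and stop on an object; FORCE is the grip in N (left out, the last holds). Time passes only in rows, so rows that do not move let the fingers close. It gives the time, the measured TCP pose, the force and the opening at its end, in the units of the state.
- sense(): the state, without advancing time (a new reading comes with each control period).
- snapshot(name): name is "scene" or "side" or "wrist"; returns a dict with "frame" (480x640x3 uint8, red, green, blue), "intrinsics" (3x3 intrinsics, pixels), "dist" ([k1, k2, p1, p2, k3] as OpenCV has them; the pictures are not rectified), "extrinsics" (4x4, takes a point from camera to world coordinates). Camera axes: x right, y up, looking along -z (the intrinsics and any distortion apply to the point x, -y, -z); pixel columns grow to the right and rows downward; lengths in mm; the calibration is good to about 2 mm. A picture is of the moment at which its call begins. There is no depth.
- hand_in(): hands the job in, once; it reports no verdict.
The state is a dict: "time": time; "joint_pos": joint angles; "qd": joint speeds; "joint_efforts": joint torques, N m; "tool_pos": TCP position; "tcp_rot": TCP orientation; "ft_force": force on the tool from outside, world axes, zero at the start; "wrist_torque": the same for the moment, N m; "finger_gap": finger opening in mm.
Only numpy, scipy, OpenCV 4.12 (cv2) and the standard library are available. Lean on these libraries where they do the work, as an engineer would, in place of code of your own. Each camera call takes 0.05 s, during which the arm holds its last target.

## Task

The round sheet of handmade paper on the turntable is laid out with petals one eighth at a time, and this eighth is finished. Press the black index plunger down until its pin is out of the hole, turn the table one hole clockwise (seen from above) by leading the plunger round, and let it spring fully up into that hole so that the table is locked again. Work with the fingertips only and finish clear of it: nothing is to be lifted, the brass weight rides along on the sheet, and the jar, the tray and the brush stay where they are.

Things in the scene. Friction and masses are not known exactly. Their poses are not given: they have to be found in the camera images.
- wheel_axis (a point): On the turntable's vertical axis, 80 mm above the bench (top of the felt). The fixed grey foot and steel index plate (244 mm across, upper face at 61 mm) are screwed down. The plate has 8 holes of 11 mm, 45 degrees apart, on a circle of 109 mm radius. The aluminium table (200 mm across, with felt, paper and petals) turns above it.
- plunger_top (a point): Centre of the flat top of the plunger's cap: black plastic, 38 mm across, 22 mm high, its top 108 mm above the bench when up, 140 mm from the axis. A bracket on the table carries it, so it goes round with the table. An offset foot below the plate holds the pin (8 mm, domed) up in the hole 31 mm nearer the axis; its end shows 2 mm proud between the bracket's arms.
- plunger (a joint): How far the plunger is pressed, m: 0 fully up, 0.012 the stop. A spring resists with about 3 N at 0 and 7 N at the stop. From 0.008 on the pin is clear of the plate and the table turns. Let go between holes, the pin bears on the plate's underside (at about 0.008) and springs up into a hole once within about 4 mm of it.
- turntable (a joint): Turn of the table, rad, growing clockwise seen from above; 0 at the start, with the pin home in a hole with about 1.5 mm of play each side. Holes are at multiples of 0.785. The table stays where it is left (bearing friction about 0.1 N m); a fingertip that presses on the cap and moves round the axis drags it along.
- weight_mid (a point): Centre of the loose brass weight that holds the sheet down near the middle of the table: a turned weight, 48 mm across at the base and 44 mm high, this point 22 mm above its underside (102 mm above the bench).
- jar_mid (a point): Centre of a loose corked glass jar of dried petals on the bench, 84 mm across and 123 mm high, this point 60 mm above the bench.
- tray_mid (a point): Centre of a loose wooden petal tray with compartments lying on the bench, 270 mm along its x, 150 mm along its y, 28 mm high.
- brush: A loose flat brush, 190 mm long, lying on the bench along its own x axis (handle to -x). Origin under its middle, on the bench.
Not all that is in view belongs to the job. There is more than one size of the part that bears weight_mid; the job needs the middle-sized.

How it is judged (in metres and radians):
On the way, in this order (a step that is already met when the one before it is completed fails the run):
1. the plunger is pressed down until its pin is clear of the plate, the table still at the first hole (value of joint plunger above 0.0075 m and value of joint turntable between -0.08 and 0.08 rad), for 0.05 s.
2. the table is turned clockwise past half way to the next hole (value of joint turntable above 0.4 rad).
At the end, for the whole second after the job is handed in: The table stands locked at the next hole clockwise (turned 0.785 rad, within 0.04), the plunger fully up (within 1.5 mm), the table at rest and the weight still standing on the sheet within 30 mm of the axis (value of joint turntable between 0.745 and 0.825 rad and value of joint plunger below 0.0015 m and velocity of joint turntable between -0.02 and 0.02 rad/s and horizontal distance between weight_mid and wheel_axis below 0.03 m and height (world z) of weight_mid between 0.097 and 0.107 m); the robot touches nothing.
It fails at once if the table is turned well past the next hole (more than about 17 degrees beyond it) (value of joint turntable above 1.085 rad).
It fails at once if the table is turned the wrong way (value of joint turntable below -0.15 rad).
It fails at once if the weight is lifted, knocked over or pushed off the middle of the sheet (height (world z) of weight_mid above 0.112 m or height (world z) of weight_mid below 0.092 m or horizontal distance between weight_mid and wheel_axis above 0.035 m).
It fails at once if the jar, the tray or the brush is moved by more than 25 mm (distance of any of jar_mid, tray_mid, brush from where it was at the start of the episode above 0.025 m).
It also fails if it takes over 40 s, if anything falls off the work surface, if the arm or the gripper's body presses on something with over 40 N, if the wrist force passes 120 N, or if a joint passes its speed limit or range.

## Working session

There is one attempt and no reset: what is moved stays moved. The work goes in short steps, Python scripts to look and compute and a shell command to move; the robot and the scene stay as the last step left them, time stands still between calls to the robot, and variables do not carry over. Pictures are saved under pics/ and viewed, and the job is handed in when it is done.

```bash
mkdir -p pics; ls; python3 - <<'E'
from bench import *
import cv2
print(sense())
for n in ["scene","side","wrist"]:
    s=snapshot(n); cv2.imwrite(f"pics/{n}0.png",cv2.cvtColor(s["frame"],cv2.COLOR_RGB2BGR))
    print(n,s["intrinsics"],s["dist"],s["extrinsics"])
E
```

```text
pics
{'time': 0.0, 'joint_pos': array([-7.18143654e+01,  7.51577208e+00,  8.53313616e+01, -6.66173965e-04,
        8.72597110e+01, -4.89443315e+00]), 'qd': array([ 0.05325447, -0.04246689,  0.05573471,  0.01267565, -0.06681177,
       -0.03482259]), 'joint_efforts': array([-2.74342310e-03, -5.69404435e+01, -5.00554097e+01, -3.28380838e-04,
        1.47850870e-02,  8.30338934e-06]), 'tool_pos': array([ 235.03982326, -551.44409603,  230.21753693]), 'tcp_rot': array([-1.79893488e+02, -8.45307731e-03,  2.30800924e+01]), 'ft_force': array([ 0.21317652,  0.30015167, -0.06003585]), 'wrist_torque': array([ 0.03838784, -0.01779871, -0.02269571]), 'finger_gap': 84.96209932584058}
scene [[513.39888059   0.         309.00527768]
 [  0.         513.39888059 233.24129405]
 [  0.           0.           1.        ]] [-0.05824022  0.          0.          0.          0.        ] [[ 3.50277865e-01 -7.08660257e-01  6.12459024e-01  1.29013040e+03]
 [ 9.36645810e-01  2.65163861e-01 -2.28872789e-01 -3.13315953e+02]
 [-2.08950237e-04  6.53826251e-01  7.56644692e-01  1.02211067e+03]
 [ 0.00000000e+00  0.0000
[... 269 characters left out ...]
1 -1.63795241e-01  3.16914735e+02]
 [-2.13018889e-01 -6.78546570e-01  7.02991825e-01  8.85029118e+02]
 [-1.48347774e-02  7.21669118e-01  6.92079196e-01  9.84977178e+02]
 [ 0.00000000e+00  0.00000000e+00  0.00000000e+00  1.00000000e+00]]
wrist [[414.24427535   0.         320.93130402]
 [  0.         414.24427535 232.94855551]
 [  0.           0.           1.        ]] [-0.05225864  0.          0.          0.          0.        ] [[ 3.91307624e-01  8.78255987e-01  2.74854079e-01  3.05131386e+02]
 [-9.20258091e-01  3.74043771e-01  1.14962185e-01 -5.21930949e+02]
 [-1.84122849e-03 -2.97922269e-01  9.54588357e-01  3.73127798e+02]
 [ 0.00000000e+00  0.00000000e+00  0.00000000e+00  1.00000000e+00]]
```

View pics/scene0.png

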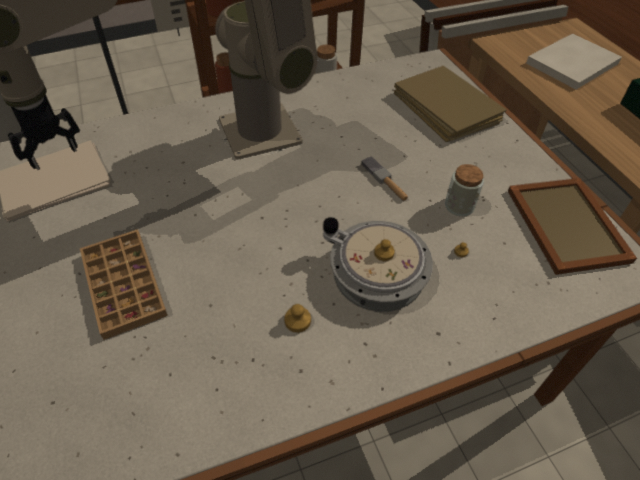

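View pics/side0.png

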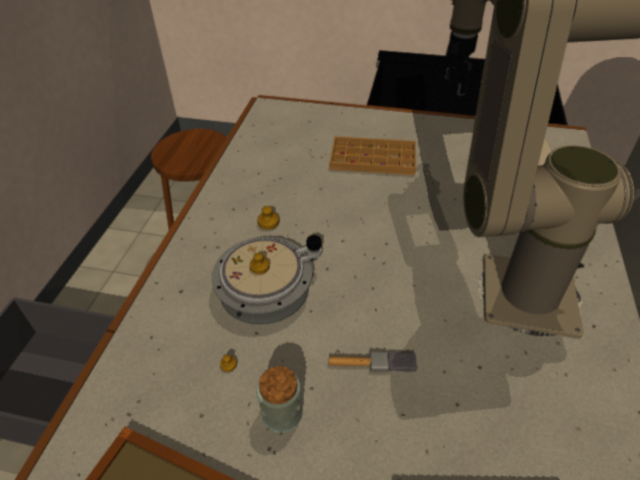

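View pics/wrist0.png

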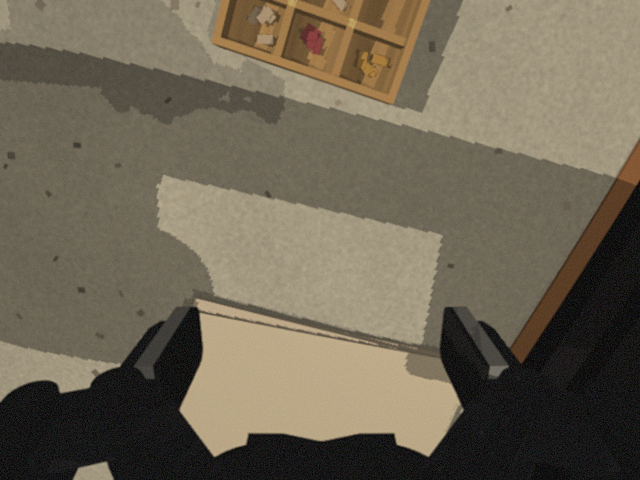

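The scene picture shows the cap at about (331,226) with the table centre near (383,255). In the side picture the cap is at (314,243) and the table at (262,270). I'll enlarge both to read the pixels more exactly.

```bash
cat > h.py <<'E'
import numpy as np, cv2
from bench import *
def ray(s,p):
    K=s["intrinsics"];T=s["extrinsics"]
    u=cv2.undistortPoints(np.array([[p]],float),K,np.array(s["dist"]))[0,0]
    d=T[:3,:3]@np.array([u[0],-u[1],-1.]); return T[:3,3],d
def atz(s,p,z):
    o,d=ray(s,p); return (o+d*(z-o[2])/d[2])[:2]
def proj(s,P):
    T=np.linalg.inv(s["extrinsics"]); P=np.atleast_2d(np.array(P,float))
    c=P@T[:3,:3].T+T[:3,3]; c=c*[1,-1,-1]
    return cv2.projectPoints(c,np.zeros(3),np.zeros(3),s["intrinsics"],np.array(s["dist"]))[0][:,0]
def crop(s,x,y,w,h,k,name):
    f=cv2.cvtColor(s["frame"],cv2.COLOR_RGB2BGR)[y:y+h,x:x+w]
    cv2.imwrite(name,cv2.resize(f,None,fx=k,fy=k,interpolation=cv2.INTER_CUBIC))
E
python3 - <<'E'
from h import *
a=snapshot("scene");b=snapshot("side")
crop(a,310,205,130,100,6,"pics/sz.png");crop(b,205,220,130,100,6,"pics/dz.png")
for s,c,w in((a,(331,225),(383,255)),(b,(314,242),(262,270))):
    print(atz(s,c,108),atz(s,w,80))
E
```

```text
[544.26033111  21.45499967] [651.38403727 110.39888175]
[531.61966706  34.48321824] [638.66910158 123.48195315]
```

View pics/sz.png

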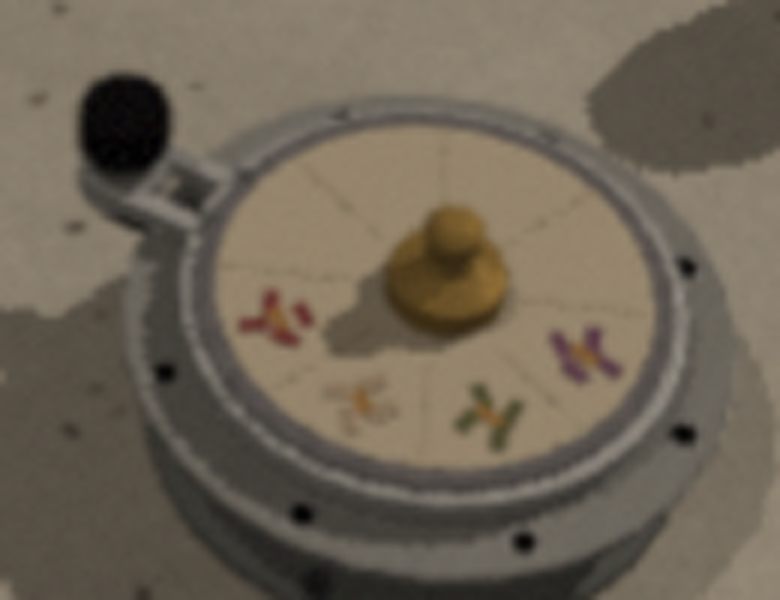

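View pics/dz.png

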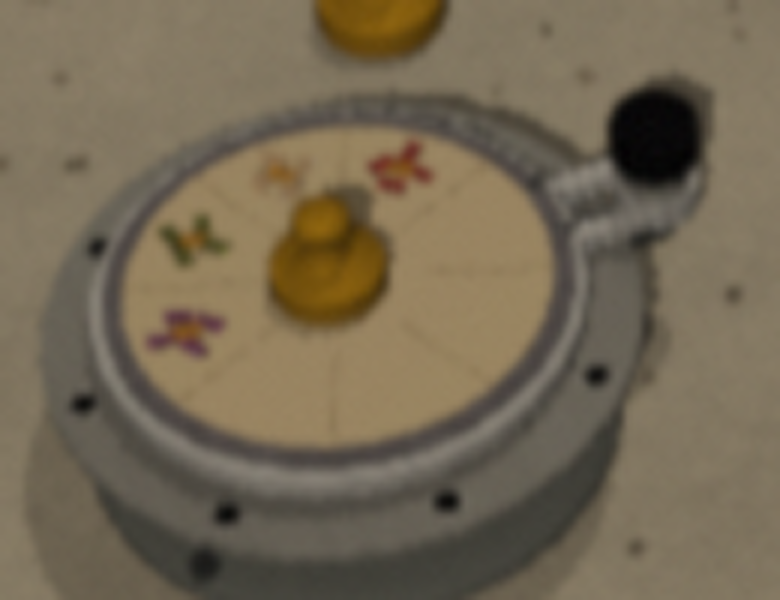

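```bash
python3 - <<'E'
from h import *
from scipy.optimize import least_squares
a=snapshot("scene");b=snapshot("side")
A=np.array([(165,372),(303,513),(525,541),(684,433),(687,266)])/6+[310,205]-.42
B=np.array([(97,247),(83,403),(227,513),(447,501),(598,375)])/6+[205,220]-.42
PA=np.array([atz(a,p,61) for p in A]);PB=np.array([atz(b,p,61) for p in B])
def fit(P):
    P=np.array(P)
    def r(q):
        d=P-q[:2]; th=np.arctan2(d[:,1],d[:,0]); k=np.round((th-q[2])/(np.pi/4))
        m=q[2]+k*np.pi/4
        return (d-109*np.c_[np.cos(m),np.sin(m)]).ravel()
    best=min((least_squares(r,[645,117,t]) for t in np.linspace(0,.78,8)),key=lambda s:s.cost)
    return best.x,np.sqrt(np.mean(best.fun**2))
for P in (PA,PB,np.r_[PA,PB]):
    q,e=fit(P); 
    caps=[]
    k=np.round((np.arctan2(28-q[1],538-q[0])-q[2])/(np.pi/4)); t=q[2]+k*np.pi/4
    c=q[:2]+140*np.array([np.cos(t),np.sin(t)])
    print(q[:2],np.degrees(t),e,"cap",c)
cen=q[:2]
for s,x0,y0,n in((a,310,205,"sz"),(b,205,220,"dz")):
    f=cv2.imread(f"pics/{n}.png")
    def dr(P,col):
        for p in (proj(s,P)-[x0,y0]+.42)*6: cv2.circle(f,tuple(int(v) for v in p),2,col,-1)
    th=np.linspace(0,2*np.pi,60)
    dr(np.c_[c[0]+19*np.cos(th),c[1]+19*np.sin(th),th*0+108],(0,255,0))
    dr([[c[0],c[1],108]],(0,0,255)); dr(np.c_[cen[0]+122*np.cos(th),cen[1]+122*np.sin(th),th*0+61],(255,0,0)); dr([[*cen,80]],(0,0,255))
    cv2.imwrite(f"pics/{n}_o.png",f)
    # cap blob
    g=s["frame"].max(2)
    x,y=proj(s,[[c[0],c[1],108]])[0].astype(int)
    m=(g<30).astype(np.uint8)[y-25:y+25,x-25:x+25]
    nn,l,st,ce=cv2.connectedComponentsWithStats(m); print(n,(x,y),st[1:]+[x-25,y-25,0,0,0],ce[1:]+[x-25,y-25])
# axes triangulate weight etc
E
```

```text
[644.19240924 111.44859559] -141.5782971424781 0.28034853807892796 cap [534.5082726   24.44635326]
[645.24879679 111.20444743] -141.65015875098305 0.4928778057137336 cap [535.45562636  24.33984171]
[644.71121566 111.37598668] -141.68289723370637 0.558677654437099 cap [534.86842921  24.57413034]
sz (np.int64(330), np.int64(221)) [[324 218  14  16 183]] [[330.2295082 225.6010929]]
dz (np.int64(313), np.int64(238)) [[307 235  14  16 175]] [[313.60571429 242.46857143]]
```

```bash
python3 -c "
import cv2,numpy as np
a=cv2.imread('pics/sz_o.png');b=cv2.imread('pics/dz_o.png')
cv2.imwrite('pics/o2.png',np.hstack([a[:,:400],b[:,380:]]))"
```

```text
(no output)
```

View pics/o2.png

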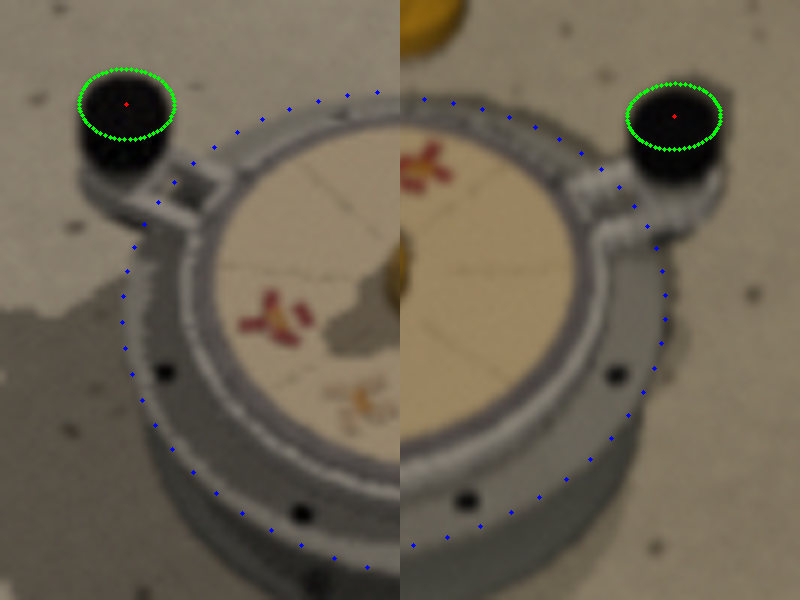

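The hole fit puts the axis at (644.7, 111.4) and the cap at (534.9, 24.6). The green overlay rings the cap top in both views to within 1–2 mm. Next I move above the cap with the fingers shut.

```bash
python3 -m creep '{"translation":[[25.1,-20.6,3],[25.1,-20.6,3],[25.1,-20.6,3],[25.1,-20.6,3],[25.1,-20.6,3],[25.1,-20.6,3],[25.1,-20.6,3],[25.1,-20.6,3],[25.1,-20.6,3],[25.1,-20.6,3]],"rotation":[[0,0,0],[0,0,0],[0,0,0],[0,0,0],[0,0,0],[0,0,0],[0,0,0],[0,0,0],[0,0,0],[0,0,0]],"claw":[0,0,0,0,0,0,0,0,0,0]}' 30
python3 -m creep '{"translation":[[25.1,-20.6,3],[25.1,-20.6,3],[25.1,-20.6,3],[25.1,-20.6,3],[25.1,-20.6,3],[25.1,-20.6,3],[25.1,-20.6,3],[25.1,-20.6,3],[25.1,-20.6,3],[0,0,0]],"rotation":[[0,0,0],[0,0,0],[0,0,0],[0,0,0],[0,0,0],[0,0,0],[0,0,0],[0,0,0],[0,0,0],[0,0,0]],"claw":[0,0,0,0,0,0,0,0,0,0]}'
python3 - <<'E'
from h import *
s=sense();print(s["time"],s["tool_pos"],s["tcp_rot"],s["finger_gap"],s["ft_force"])
y=np.radians(s["tcp_rot"][2]);d=np.array([534.9,24.6])-s["tool_pos"][:2]
print("tool dx,dy",d@[np.cos(y),np.sin(y)],d@[np.sin(y),-np.cos(y)],"dz to 125",s["tool_pos"][2]-125)
E
```

```text
time: 1.35
tool_pos: [385.8, -262.9, 201.3]
tcp_rot: [180.0, -0.0, 23.1]
ft_force: [0.7, -0.5, 0.6]
finger_gap: 0.0
time: 2.35
tool_pos: [521.4, -1.8, 173.9]
tcp_rot: [-179.9, -0.0, 23.3]
ft_force: [-0.4, 0.2, 0.3]
finger_gap: 0.2
2.35 [521.37869284  -1.79532023 173.87861951] [-1.79935237e+02 -2.90139023e-02  2.32584397e+01] 0.19716974401622417 [-0.41188197  0.23247797  0.33897398]
tool dx,dy 22.84543450393655 -18.910970352427906 dz to 125 48.878619510482395
```

```bash
python3 -m creep '{"translation":[[11.4,-9.5,17],[11.4,-9.4,17],[0,0,15],[0,0,0],[0,0,0]],"rotation":[[0,0,0],[0,0,0],[0,0,0],[0,0,0],[0,0,0]],"claw":[0,0,0,0,0]}'
python3 - <<'E'
from h import *
s=sense();print(s["time"],s["tool_pos"],s["tcp_rot"],s["finger_gap"],s["ft_force"])
a=snapshot("scene");b=snapshot("side")
crop(a,270,150,130,150,4,"pics/s1.png");crop(b,255,170,130,150,4,"pics/d1.png")
cv2.imwrite('pics/p1.png',cv2.resize(np.hstack([cv2.imread('pics/s1.png'),cv2.imread('pics/d1.png')]),(780,450)))
E
```

```text
time: 2.85
tool_pos: [533.5, 20.6, 125.2]
tcp_rot: [-180.0, 0.1, 23.1]
ft_force: [-0.5, -0.0, -0.2]
finger_gap: 0.2
2.85 [533.54751765  20.62058772 125.16903777] [-1.79991369e+02  6.29564598e-02  2.30543976e+01] 0.24591001955190894 [-0.46647714 -0.02500348 -0.24219771]
```

View pics/p1.png

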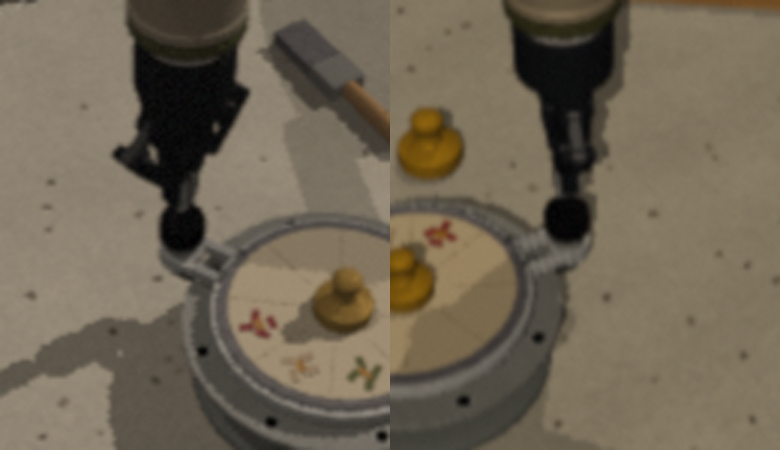

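The tips are right above the cap in both views. They are about 4 mm short in y, so I correct that and then descend towards contact.

```bash
python3 -m creep '{"translation":[[2.8,-3.1,5],[0,0,6],[0,0,2],[0,0,0],[0,0,0]],"rotation":[[0,0,0],[0,0,0],[0,0,0],[0,0,0],[0,0,0]],"claw":[0,0,0,0,0]}'
python3 -m creep '{"translation":[[0,0,2],[0,0,2],[0,0,2],[0,0,2],[0,0,0],[0,0,0]],"rotation":[[0,0,0],[0,0,0],[0,0,0],[0,0,0],[0,0,0],[0,0,0]],"claw":[0,0,0,0,0,0]}'
```

```text
time: 3.45
tool_pos: [535.4, 25.3, 112.2]
tcp_rot: [-180.0, 0.0, 23.1]
ft_force: [0.1, 0.4, 0.0]
finger_gap: -0.3
time: 4.05
tool_pos: [535.7, 25.3, 104.6]
tcp_rot: [180.0, -0.0, 23.1]
ft_force: [-1.1, 0.2, 3.4]
finger_gap: 0.0
```

```bash
python3 -m creep '{"translation":[[0,0,2],[0,0,2],[0,0,1.5],[0,0,1],[0,0,0],[0,0,0],[0,0,0]],"rotation":[[0,0,0],[0,0,0],[0,0,0],[0,0,0],[0,0,0],[0,0,0],[0,0,0]],"claw":[0,0,0,0,0,0,0]}'
python3 - <<'E'
from h import *
for i in range(3):
    s=sense();print(s["time"],s["tool_pos"],s["tcp_rot"],s["ft_force"]); a=snapshot("side")
E
```

```text
time: 4.75
tool_pos: [536.6, 24.4, 100.0]
tcp_rot: [179.9, -0.1, 23.1]
ft_force: [-5.8, -4.7, 18.3]
finger_gap: 0.1
4.75 [536.55061331  24.36404273 100.00003008] [ 1.79860674e+02 -9.24842346e-02  2.30688166e+01] [-5.84405872 -4.71230611 18.33223511]
4.8 [536.55726     24.35553213 100.00117715] [ 1.79859255e+02 -9.27861414e-02  2.30713055e+01] [-6.41089877 -4.47605863 17.68982468]
4.85 [536.55944121  24.36688784 100.01189145] [ 1.79859715e+02 -9.28341535e-02  2.30719007e+01] [-6.86577793 -4.66221591 18.96614736]
```

```bash
python3 - <<'E'
from h import *
a=snapshot("scene");b=snapshot("side");c=snapshot("wrist")
crop(a,300,180,65,75,6,"pics/s1.png");crop(b,280,200,65,75,6,"pics/d1.png")
cv2.imwrite('pics/p2.png',np.hstack([cv2.imread('pics/s1.png'),cv2.imread('pics/d1.png')]))
cv2.imwrite('pics/w2.png',cv2.cvtColor(c["frame"],cv2.COLOR_RGB2BGR))
E
```

```text
(no output)
```

View pics/p2.png

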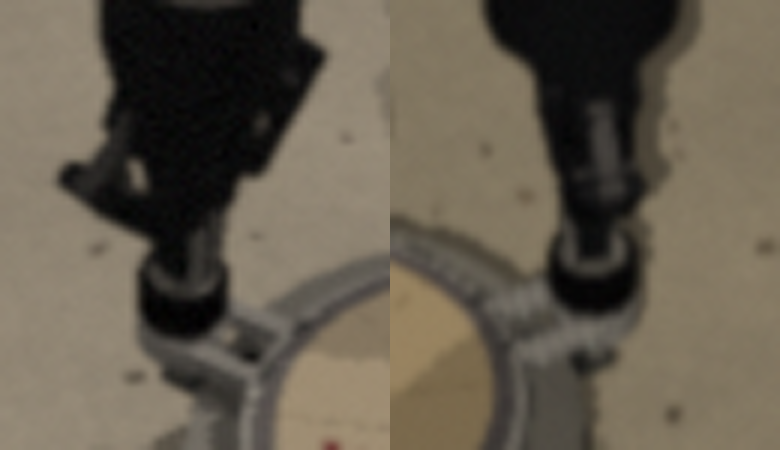

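View pics/w2.png

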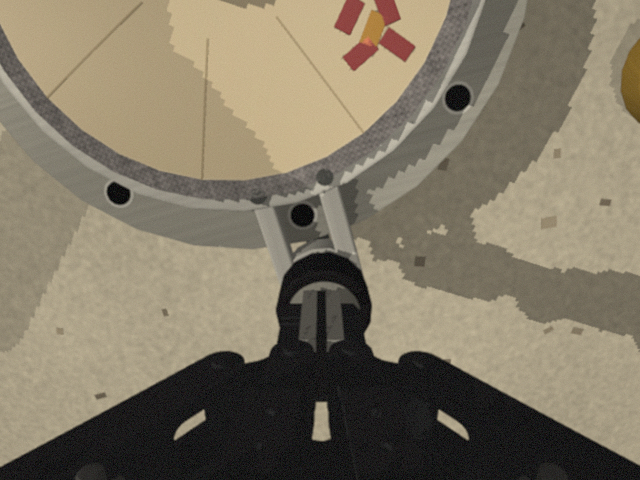

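In the wrist view the hole between the bracket arms at (302,215) is empty and black, so the pin is down. The 18 N suggests the plunger is at its stop, so I ease off a little.

```bash
python3 -m creep '{"translation":[[0,0,-1],[0,0,-0.7],[0,0,0],[0,0,0]],"rotation":[[0,0,0],[0,0,0],[0,0,0],[0,0,0]],"claw":[0,0,0,0]}'
python3 - <<'E'
from h import *
s=sense();print(s["time"],s["tool_pos"],s["tcp_rot"],s["ft_force"])
c=snapshot("wrist");crop(c,220,150,160,200,3,"pics/w3.png")
E
```

```text
time: 5.45
tool_pos: [536.0, 25.0, 100.1]
tcp_rot: [179.9, -0.1, 23.1]
ft_force: [-0.2, -1.8, 7.3]
finger_gap: -0.1
5.45 [535.99263426  24.98124465 100.08192631] [ 1.79946511e+02 -5.45167591e-02  2.30680608e+01] [-0.19072772 -1.84631873  7.31649968]
```

View pics/w3.png

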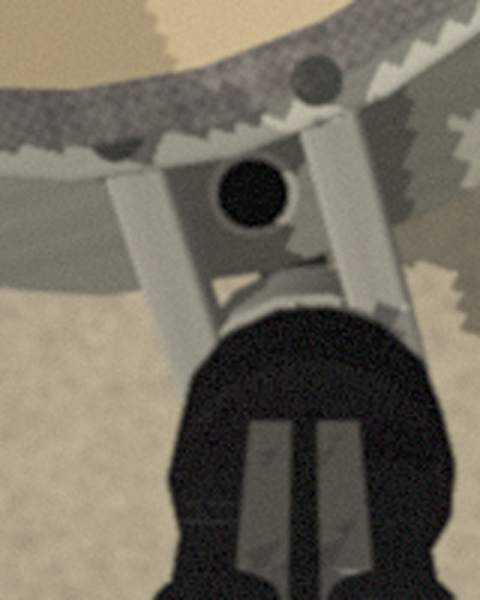

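It reads 7.3 N at the same height, so the plunger is at its stop with the spring force only. Now I lead it round.

```bash
python3 -m creep '{"translation":[[-0.7,-2.64,0],[-0.7,-2.64,0],[-1.35,-5.28,0],[-1.35,-5.28,0],[-1.35,-5.28,0],[-0.7,-2.64,0],[-0.7,-2.64,0],[0,0,0]],"rotation":[[0,0,0.01963],[0,0,0.01963],[0,0,0.03927],[0,0,0.03927],[0,0,0.03927],[0,0,0.01963],[0,0,0.01963],[0,0,0]],"claw":[0,0,0,0,0,0,0,0]}'
python3 - <<'E'
from h import *
s=sense();print(s["time"],s["tool_pos"],s["tcp_rot"],s["ft_force"])
d=s["tool_pos"][:2]-[644.7,111.4];print(np.hypot(*d),np.degrees(np.arctan2(d[1],d[0])))
c=snapshot("wrist");crop(c,220,150,160,200,3,"pics/w4.png")
E
```

```text
time: 6.3
tool_pos: [521.1, 48.4, 100.1]
tcp_rot: [180.0, -0.1, 11.8]
ft_force: [-1.6, -0.6, 8.0]
finger_gap: -0.1
6.3 [521.06484293  48.4124429  100.07701227] [ 1.79989214e+02 -6.72498218e-02  1.18011059e+01] [-1.57232638 -0.55850269  7.97397042]
138.75548426102145 -153.0028336753289
```

View pics/w4.png

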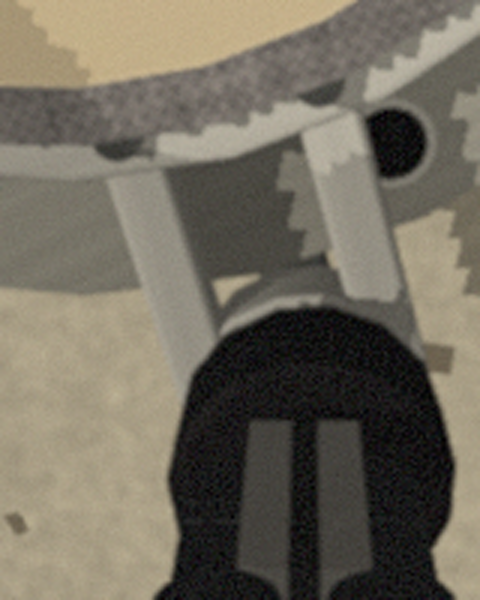

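The bracket holds its place in the wrist view while the old hole has moved off to the right, so the table is following. It has turned 11.25°, with 33.75° left.

```bash
python3 -m creep '{"translation":[[-0.7,-2.64,0],[-1.35,-5.28,0],[-1.35,-5.28,0],[-1.35,-5.28,0],[-1.35,-5.28,0],[-1.35,-5.28,0],[-1.35,-5.28,0],[-1.35,-5.28,0],[-1.35,-5.28,0],[-0.7,-2.64,0]],"rotation":[[0,0,0.01963],[0,0,0.03927],[0,0,0.03927],[0,0,0.03927],[0,0,0.03927],[0,0,0.03927],[0,0,0.03927],[0,0,0.03927],[0,0,0.03927],[0,0,0.01963]],"claw":[0,0,0,0,0,0,0,0,0,0]}'
python3 -m creep '{"translation":[[-0.7,-2.64,0],[-1.35,-5.28,0],[-1.35,-5.28,0],[-1.35,-5.28,0],[-1.35,-5.28,0],[-0.7,-2.64,0],[0,0,0],[0,0,0]],"rotation":[[0,0,0.01963],[0,0,0.03927],[0,0,0.03927],[0,0,0.03927],[0,0,0.03927],[0,0,0.01963],[0,0,0],[0,0,0]],"claw":[0,0,0,0,0,0,0,0]}'
python3 - <<'E'
from h import *
s=sense();print(s["time"],s["tool_pos"],s["tcp_rot"],s["ft_force"])
d=s["tool_pos"][:2]-[644.7,111.4];print(np.hypot(*d),np.degrees(np.arctan2(d[1],d[0])))
c=snapshot("wrist");crop(c,220,150,160,200,3,"pics/w5.png")
E
```

```text
time: 7.35
tool_pos: [507.0, 95.2, 100.1]
tcp_rot: [-180.0, -0.1, -8.5]
ft_force: [-1.0, -0.9, 5.3]
finger_gap: -0.2
time: 8.15
tool_pos: [506.6, 122.4, 100.2]
tcp_rot: [-179.9, -0.1, -19.7]
ft_force: [1.2, 0.7, 5.6]
finger_gap: -0.2
8.15 [506.61698088 122.39357663 100.19703483] [-1.79924991e+02 -1.17388563e-01 -1.96625762e+01] [1.22028932 0.6604215  5.59806057]
138.51995847490784 175.4479579828654
```

View pics/w5.png

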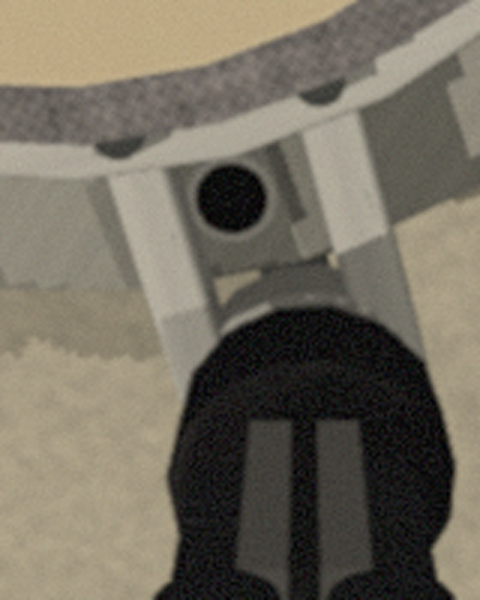

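The new hole shows at (232,200) in the crop, against (253,193) at the start. One more 2.25° step is needed, which agrees with the yaw reading.

```bash
python3 -m creep '{"translation":[[-0.7,-2.64,0],[-0.7,-2.64,0],[0,0,0],[0,0,0]],"rotation":[[0,0,0.0198],[0,0,0.0198],[0,0,0],[0,0,0]],"claw":[0,0,0,0]}'
python3 - <<'E'
from h import *
s=sense();print(s["time"],s["tool_pos"],s["tcp_rot"],s["ft_force"])
c=snapshot("wrist");crop(c,220,150,160,200,3,"pics/w6.png")
E
```

```text
time: 8.6
tool_pos: [507.2, 127.8, 100.2]
tcp_rot: [-179.9, -0.1, -21.9]
ft_force: [1.4, -0.1, 5.5]
finger_gap: 0.1
8.6 [507.1524202  127.78406037 100.21669588] [-1.79918737e+02 -1.16664283e-01 -2.19339475e+01] [ 1.37079445 -0.13481888  5.48362247]
```

View pics/w6.png

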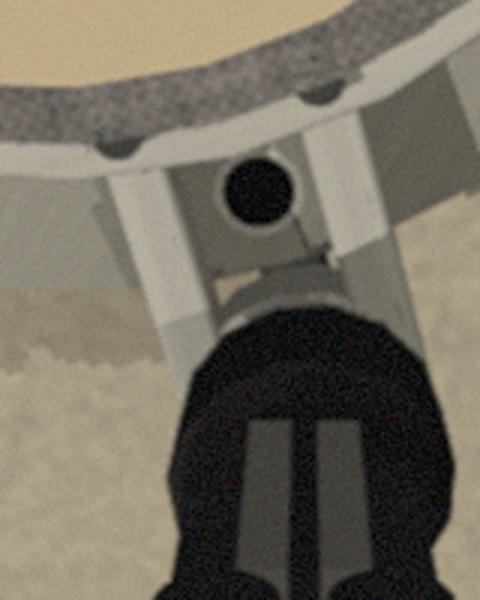

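The hole is now at (258,190), within 0.8 mm of the start relation. I let the plunger up slowly.

```bash
python3 -m creep '{"translation":[[0,0,-2],[0,0,-2],[0,0,-2],[0,0,-2],[0,0,-2],[0,0,-2],[0,0,-2],[0,0,0]],"rotation":[[0,0,0],[0,0,0],[0,0,0],[0,0,0],[0,0,0],[0,0,0],[0,0,0],[0,0,0]],"claw":[0,0,0,0,0,0,0,0]}'
python3 -m creep '{"translation":[[0,0,-5],[0,0,-10],[0,0,-20],[0,0,-20],[-20,0,-20],[-30,0,-20],[-30,0,-10],[-30,0,0],[0,0,0],[0,0,0]],"rotation":[[0,0,0],[0,0,0],[0,0,0],[0,0,0],[0,0,0],[0,0,0],[0,0,0],[0,0,0],[0,0,0],[0,0,0]],"claw":[0,0,0,0,0,0,0,0,0,0]}'
python3 - <<'E'
from h import *
s=sense();print(s["time"],s["tool_pos"],s["ft_force"])
c=snapshot("wrist");cv2.imwrite('pics/w7.png',cv2.cvtColor(c["frame"],cv2.COLOR_RGB2BGR))
a=snapshot("scene");b=snapshot("side")
crop(a,310,195,130,110,6,"pics/s7.png");crop(b,205,215,130,100,6,"pics/d7.png")
E
```

```text
time: 9.45
tool_pos: [505.8, 127.5, 113.4]
tcp_rot: [180.0, 0.0, -21.9]
ft_force: [0.4, 0.5, -0.0]
finger_gap: 0.4
time: 10.45
tool_pos: [404.2, 168.8, 219.5]
tcp_rot: [-179.9, -0.1, -21.9]
ft_force: [0.3, 0.6, -0.1]
finger_gap: 0.1
10.45 [404.24902823 168.83024102 219.52577841] [ 0.29924694  0.59056582 -0.05977621]
```

View pics/w7.png

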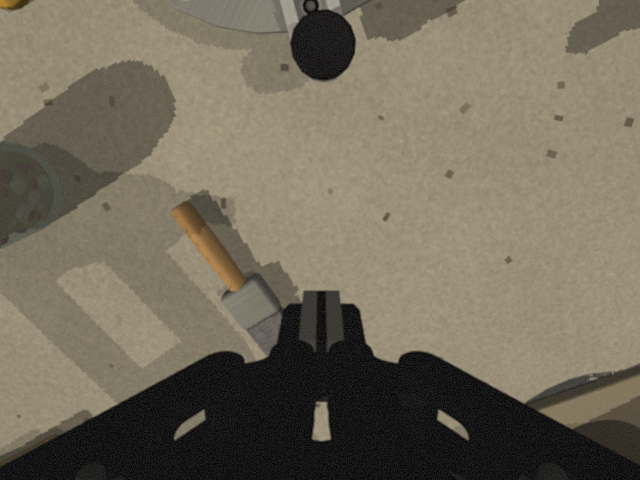

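View pics/s7.png

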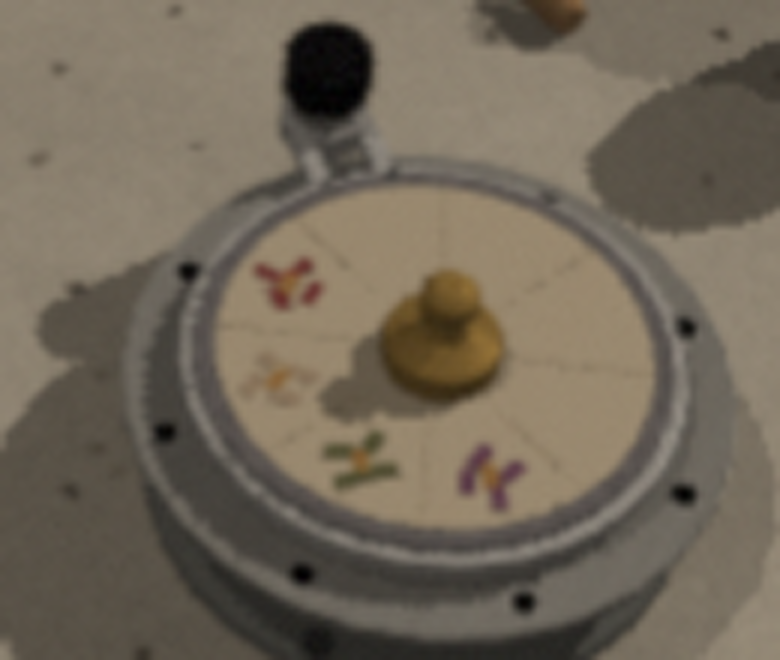

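View pics/d7.png

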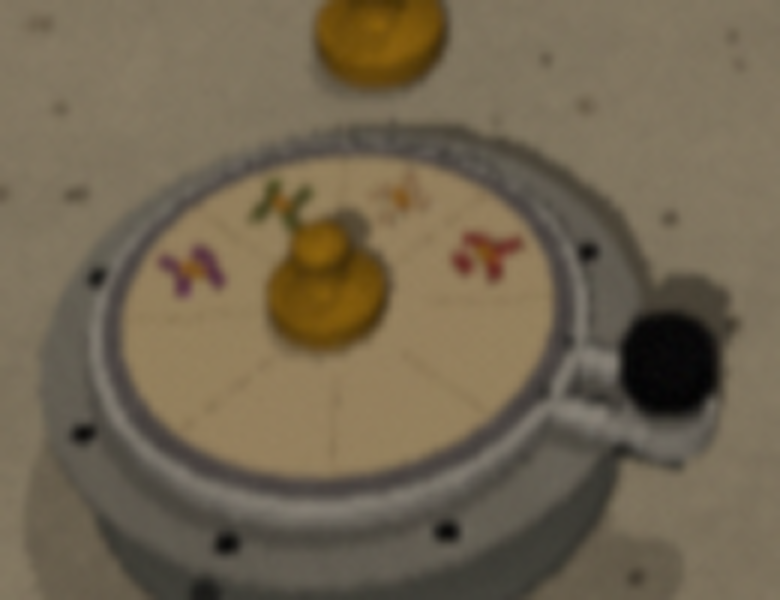

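The wrist view shows the pin as a grey centre in the hole at (312,5). As a numeric check I triangulate the cap's dark blob and compare it with the start.

```bash
python3 - <<'E'
from h import *
a=snapshot("scene");b=snapshot("side")
c=np.array([644.7,111.4])+140*np.array([np.cos(np.radians(173.3)),np.sin(np.radians(173.3))])
def blob(s):
    x,y=proj(s,[[c[0],c[1],98]])[0].astype(int)
    m=(s["frame"].max(2)<30).astype(np.uint8)[y-25:y+25,x-25:x+25]
    n,l,st,ce=cv2.connectedComponentsWithStats(m); i=1+np.argmax(st[1:,4]); return ce[i]+[x-25,y-25],st[i]
def tri(p,q):
    o1,d1=ray(a,p);o2,d2=ray(b,q)
    t=np.linalg.lstsq(np.c_[d1,-d2],o2-o1,rcond=None)[0]
    P,Q=o1+t[0]*d1,o2+t[1]*d2; return (P+Q)/2,np.linalg.norm(P-Q)
P0=tri((330.2295,225.6011),(313.6057,242.4686))
p,s1=blob(a);q,s2=blob(b);P1=tri(p,q)
print(P0,P1,p,q,s1,s2)
for P in(P0[0],P1[0]):
    d=P[:2]-[644.7,111.4];print(np.hypot(*d),np.degrees(np.arctan2(d[1],d[0])))
cv2.imwrite("pics/w8.png",0) if 0 else crop(snapshot("wrist"),260,0,120,90,6,"pics/w8.png")
E
```

```text
(array([535.20946156,  23.7259516 ,  95.25725565]), np.float64(0.3762352507154789)) (array([506.12328626, 126.74339221,  95.37612485]), np.float64(0.0018616286763845013)) [364.12121212 206.69090909] [316.03333333 275.17142857] [ 19  20  13  15 165] [ 18  18  15  17 210]
140.26730471340042 -141.3141584978194
139.42354635033146 173.68187204416188
```

View pics/w8.png

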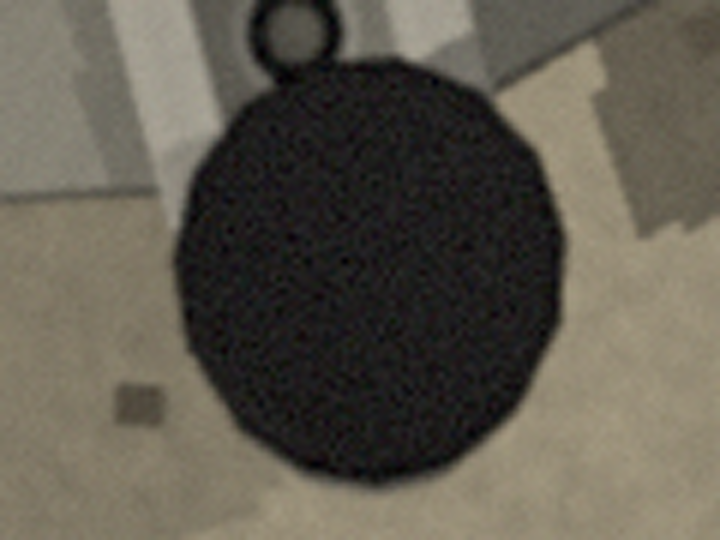

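The pin is centred in the hole. The cap is back at its starting height (95.4 against 95.3 mm), the table has turned 45.0°, and the arm is clear.

```bash
python3 -c "
from bench import *
print(hand_in())"
```

```text
the job is handed in; nothing more can be done
None
```

I pressed the plunger to its stop with closed fingertips, led the table one hole clockwise, let the plunger spring up, and moved the arm clear before handing in. No verdict is reported, so this rests on my own checks.

- **Table and plunger:** camera triangulation before and after gives a turn of 45.0° (the required 0.785 rad). The cap is back at its starting height, 95.4 against 95.3 mm, and the wrist view shows the pin centred in the new hole.
- **Weight and surroundings:** the weight stands near the middle of the sheet in both views, judged by eye. The brush and jar were only partly in the final pictures and the tray was not checked at all, but the arm made contact with nothing except the cap.
- **Arm:** the force reading at the end was about zero, with the tool roughly 100 mm from the cap and 220 mm above the bench. The last reading was taken about 10.5 s into the 40 s limit.

Two readings disagreed with expectation:

- **Stop height:** the plunger hit its stop at a measured tool height of 100 mm, not the expected 96 mm, with a short 18 N push that I eased to 7 N.
- **Turn steps:** I miscounted by one 2.25° step, saw it in the wrist picture and the yaw reading, and added it before letting the plunger up.

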